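# Answer the door phone and open the gate

## Task

A delivery van is waiting at the driveway gate: on the white door phone lightly press the round camera key to see who it is, then the long talk bar to answer, then the large button of the blue gate remote to open the gate, and last the talk bar again to hang up. Let each key spring back up before the next, press no other key on the phone or the remote, and press with the fingers only, no harder than a key needs. Do not pick up or shift the remote, and leave everything else on the console where it is.

Things in the scene. Friction and masses are not known exactly. Their poses are not given: they have to be found in the camera images.
- door_phone: white desk door phone, a fixed wedge 170 mm deep (x) by 250 mm wide (y), 20 mm high at its front (-x), 56 mm at its back; its top slopes at 12 degrees. Origin at the centre of its underside. Screen on the upper slope; along the low front edge a row of three black keys, 85 mm apart: round camera key at +y (left), long talk bar, square latch key at -y. Keys move square to the slope
- camera_key_top (a point): centre of the top face of the round camera key (28 mm diameter, stands 8.5 mm out of the slope); its z axis points out of the slope, x up the slope, y along the row to the left; moves with the key
- camera_key (a joint): camera key: spring push key, joint value in m, 0 = up, 0.006 = fully down on a rubber stop; it registers from 0.0025 (about 4 N; starts to move at 1.5 N, 7.5 N fully down) and springs back by itself
- talk_bar_top (a point): centre of the top face of the long talk bar (68 mm along y, 26 mm along x, stands 8.5 mm out of the slope); axes as for the camera key
- talk_bar (a joint): talk bar: spring push key, joint value in m, 0 = up, 0.006 = fully down on a rubber stop; it registers from 0.0025 (about 4 N; starts to move at 1.5 N, 7.5 N fully down) and springs back by itself
- latch_key_top (a point): centre of the top face of the square door-latch key (26 x 26 mm, stands 8.5 mm out), not to be pressed
- latch_key (a joint): door-latch key, not to be pressed: spring push key, joint value in m, 0 = up, 0.006 = fully down on a rubber stop; it registers from 0.0025 (about 4 N; starts to move at 1.5 N, 7.5 N fully down) and springs back by itself
- volume_up (a joint): upper small square key (16 x 16 mm, stands 8.5 mm out) right of the screen, not to be pressed; value as for the camera key
- volume_down (a joint): lower small square key (16 x 16 mm, stands 8.5 mm out) right of the screen, 34 mm below the upper one and 65 mm farther up the slope than the door-latch key, not to be pressed; value as for the camera key
- gate_remote: blue plastic gate remote lying loose and face up on the console, 84 mm (x) by 44 mm (y) by 16 mm high, 50 to 80 g, rubber underside, buttons on top, a key-ring lug at its -x end; it may point any way; origin at the centre of its underside, z up
- gate_button_top (a point): centre of the top face of the remote's large round button (24 mm diameter, top 23 mm above the console), 18 mm from the remote's origin towards +x; z axis up; moves with the button
- gate_button (a joint): large button of the remote: spring push button, joint value in m, 0 = up, 0.005 = fully down on a rubber stop; it registers from 0.002 (about 4 N; starts to move at 1.5 N, 7.5 N fully down) and springs back by itself
- side_button_top (a point): centre of the top face of the remote's small round button (12 mm diameter, same height), 24 mm from the remote's origin towards -x, not to be pressed
- side_button (a joint): small button of the remote, not to be pressed; value as for the large one
- torch: aluminium torch with a ribbed rubber grip, 130 mm long, 38 mm thick, lying along its x; origin at the centre of its underside; leave alone
- doorstop: wooden doorstop wedge, 110 mm (x) by 38 mm, 30 mm high at its +x end; origin at the centre of its underside; leave alone
- polish_tin: round flat steel shoe-polish tin, 83 mm diameter, 24 mm high; origin at the centre of its underside; leave alone
- key_bowl: low glass bowl with keys in it, 156 mm diameter, 48 mm high, behind the phone; origin at the centre of its underside; leave alone
- gel_dispenser: steel push dispenser for hand gel, 70 mm diameter, 152 mm high, on the left side of the console; origin at the centre of its underside; leave alone
- parcel: cardboard parcel 130 x 90 x 50 mm on the right side of the console; origin at the centre of its underside; leave alone

How it is judged:
On the way, in this order (a step that is already met when the one before it is completed fails the run):
1. the camera key is pressed (2.5 mm or more), the talk bar being up (value of joint camera_key above 0.0025 m and value of joint talk_bar below 0.001 m), for 0.02 s.
2. the talk bar is pressed (2.5 mm or more), the camera key being up again (value of joint talk_bar above 0.0025 m and value of joint camera_key below 0.001 m), for 0.02 s.
3. the large button of the gate remote is pressed (2 mm or more), the talk bar being up again (value of joint gate_button above 0.002 m and value of joint talk_bar below 0.001 m), for 0.02 s.
4. the talk bar is pressed again (2.5 mm or more), the gate button being up again (value of joint talk_bar above 0.0025 m and value of joint gate_button below 0.001 m), for 0.02 s.
At the end, for the whole second after the job is handed in: All keys and buttons are up again (within 1 mm); the remote lies flat and still on the console within 20 mm of where it was; the torch, doorstop, tin, bowl, dispenser and parcel are within 30 mm of where they were (value of joint each of camera_key, talk_bar, latch_key, volume_up, volume_down, gate_button, side_button below 0.001 m and distance of gate_remote from where it was at the start of the episode below 0.02 m and height (world z) of gate_remote below 0.006 m and angle between gate_remote's own z axis and vertical below 0.1 rad and linear speed of gate_remote below 0.02 m/s and distance of each of torch, doorstop, polish_tin, key_bowl, gel_dispenser, parcel from where it was at the start of the episode below 0.03 m); the robot touches nothing.
It fails at once if a wrong key is pressed: the door-latch key or a volume key (2.5 mm or more), or the remote's small button (2 mm or more) (value of joint any of latch_key, volume_up, volume_down above 0.0025 m or value of joint side_button above 0.002 m).
It fails at once if the door phone or the remote is pressed harder than 30 N (contact force between the fingers and door_phone above 30 N or contact force between the fingers and gate_remote above 30 N).
It fails at once if the door phone or the remote is pressed by the arm or the gripper's body instead of the fingers (3 N) (contact force between the arm and door_phone above 3 N or contact force between the arm and gate_remote above 3 N).
It fails at once if the remote is lifted (10 mm), tipped (0.3 rad) or shifted (20 mm) (height (world z) of gate_remote above 0.01 m or angle between gate_remote's own z axis and vertical above 0.3 rad or distance of gate_remote from where it was at the start of the episode above 0.02 m).
It fails at once if another thing on the console is shifted by more than 30 mm (distance of any of torch, doorstop, polish_tin, key_bowl, gel_dispenser, parcel from where it was at the start of the episode above 0.03 m).
It also fails if it takes over 48 s, if anything falls off the work surface, if the arm or the gripper's body presses on something with over 40 N, if the wrist force passes 120 N, or if a joint passes its speed limit or range.

## Robot

A 6-joint arm with a two-finger parallel gripper is mounted at the origin on the work surface. World frame = base frame: x ahead of the robot, y to its left, z up, the work surface at z = 0. Lengths are in m, angles in rad, forces in N, time in s.
With the tool pointing down it reaches from about 0.225 to 0.875 m from the base axis. Payload 3.4 kg.
Tool frame: the origin (TCP) lies between the finger pads; the fingertips stand 11 mm ahead of it and the grasp point (between the pads) lies 8 mm behind it (tips_ahead is the distance from the TCP to the fingertips, in m); z points along the fingers, x is the direction in which the jaws open and shut, and the axes are right-handed (so a half turn about z gives the same grasp; the last joint's range is limited). The gripper opens to 85 mm and grips with 20 to 120 N. Pads are 22 mm wide; open, the fingers measure 114 mm over their backs; the gripper's body (76 mm by 85 mm) begins 54 mm behind the grasp point. The pads swing forward as they close: fully open they stand 13 mm farther back than shut.
Start: joints at [-1.281, 0.276, 1.505, -0, 1.361, -0.121], TCP at [0.23, -0.527, 0.242] pointing down, gripper open.
Joint ranges: [-2.89, 2.89], [-0.75, 2.08], [0.22, 2.7], [-1.18, 4.32], [0.11, 2.71], [-2.7, 2.7]. Speed limits (rad/s): [2.57, 2.57, 3.14, 3.14, 3.14, 3.14].

## Interface

Orientations are given as a unit quaternion [w, x, y, z].
In Python, from rig import get_state, get_image, sign_off, masks_of, tips_ahead gives the robot as it stands.
- The arm moves only by the tool play_rows, never from a script. Its argument "series" is a list of rows, each an object of numbers: "fingers": the closure, from -1 (fully open) to 1 (shut); "dx", "dy", "dz": the shift along the world's x, y, z in mm; "turn": the turn about the world's z in rad. A call has 1 to 20 rows; each row shifts and turns the pose as measured when the row begins; what a row does not reach is not made up. A row lasts 1/12 s, in which the tool goes at most 41.7 mm and 7.16 degrees, less where a joint would pass 70% of its speed; a pose out of reach is approached as far as the arm can. A call with a gripper value outside its range is refused whole. The fingers move at their own pace and stop on an object; "squeeze" is the grip in N (left out, the last holds). Time passes only in rows, so rows that do not move let the fingers close. It gives the time, the measured TCP pose, the force and the opening at its end, in the units of the state.
- get_state(): the state, without advancing time (a new reading comes with each control period).
- get_image(name): name is "scene" or "top"; returns a dict with "pixels" (480x640x3 uint8, red, green, blue), "vfov" (degrees; the focal length in pixels is half the picture's height over the tangent of half this angle, whatever the lens; pixels are square), "cx", "cy" (the principal point, pixels), "rvec" (rotation vector, rad) and "tvec" (3), from world to camera coordinates, as OpenCV has them. Camera axes: x right, y down, z forward; pixel columns grow to the right and rows downward; lengths in m; the calibration is good to about 2 mm. A picture is of the moment at which its call begins. There is no depth.
- sign_off(): hands the job in, once; it reports no verdict.
Trained networks look in a picture, given as the dict that the camera call returned (one of the last four; its "shot" number tells which), for a name from the list of things; names that differ only in an ending like _2 or _b are one class to them, and where a whole thing is asked for, a point or a joint stands for the part that bears it (a point fixed in the world has none). Each returns a list of dicts, best first, with "p" (0 to 1); they miss things now and then, are a little off and sometimes report something else, mostly with a low value. They report only what shows in the picture. A call takes as long as a camera call.
- masks_of(picture, label): "region" (480x640 bool, what is visible of it) and "xy" ([column, row] in pixels, amid what is visible of it).
The state is a dict: "clock": time; "qpos": joint angles; "qd": joint speeds; "effort": joint torques, N m; "position": TCP position; "ee_rot": TCP orientation; "contact_force": force on the tool from outside, world axes, zero at the start; "moment": the same for the moment, N m; "width": finger opening in m.
Only numpy, scipy, OpenCV 4.12 (cv2) and the standard library are available. Lean on these libraries where they do the work, as an engineer would, in place of code of your own. Each camera call takes 0.05 s, during which the arm holds its last target. There are 200 camera calls.

## Working session

There is one attempt and no reset: what is moved stays moved. The work goes in short steps, Python scripts to look and compute and a tool call to move; the robot and the scene stay as the last step left them, time stands still between calls to the robot, and variables do not carry over. Pictures are saved under pics/ and viewed, about 8 in all and at most 12, crops included, and the job is handed in when it is done.

Besides the shell and the picture viewer there is one more tool, called after "Call:" as name(argument=value, ...), one argument or row to a line, values as JSON. play_rows: Moves the arm, as the interface text tells. Its arguments: {"type":"object","properties":{"series":{"type":"array"},"squeeze":{"type":"number"}},"required":["series"]}

```bash
mkdir -p pics; ls
cat > h.py <<'E'
import numpy as np, cv2
from rig import *
def cam(im):
    f=240/np.tan(np.radians(im["vfov"])/2)
    K=np.array([[f,0,im["cx"]],[0,f,im["cy"]],[0,0,1]])
    return K,cv2.Rodrigues(np.array(im["rvec"],float))[0],np.array(im["tvec"],float).reshape(3)
def ray(im,px,z):
    K,R,t=cam(im); d=R.T@np.linalg.inv(K)@np.array([px[0],px[1],1.]); c=-R.T@t
    return c+d*(z-c[2])/d[2]
def proj(im,P):
    K,R,t=cam(im); return cv2.projectPoints(np.array(P,float).reshape(-1,1,3),R,t,K,None)[0].reshape(-1,2)
def save(im,n,roi=None,s=1):
    p=im["pixels"][:,:,::-1]
    if roi: p=p[roi[1]:roi[3],roi[0]:roi[2]]
    cv2.imwrite("pics/"+n,cv2.resize(p,None,fx=s,fy=s,interpolation=cv2.INTER_CUBIC))
E
python3 - <<'E'
from h import *
print(get_state())
for n in("top","scene"):
    im=get_image(n); save(im,n+".png"); print(n,{k:im[k] for k in im if k!="pixels"})
    K,R,t=cam(im); print("cam",-R.T@t)
    for l,z in(("camera_key_top",.033),("talk_bar_top",.033),("latch_key_top",.033),("gate_button_top",.023),("side_button_top",.023),("gate_remote",.016),("door_phone",.04)):
        for m in masks_of(im,l)[:2]: print(l,round(m["p"],2),m["xy"],m["region"].sum(),ray(im,m["xy"],z).round(4))
E
```

```text
pics
{'clock': 0.0, 'qpos': array([-1.28098069e+00,  2.76572003e-01,  1.50616698e+00, -3.48151400e-05,
        1.36066963e+00, -1.20980354e-01]), 'qd': array([ 2.80148613e-04, -7.38776312e-04, -5.04115553e-05, -1.14219279e-03,
        3.69322264e-04,  2.49821034e-04]), 'effort': array([-2.39382271e-04, -4.16780019e+01, -2.45812064e+01, -1.36331041e-04,
        1.11654494e-02,  1.55707362e-06]), 'position': array([ 0.22946503, -0.52666362,  0.24143931]), 'ee_rot': array([-5.72610912e-04,  8.36464210e-01, -5.48020803e-01, -7.04867413e-04]), 'contact_force': array([ 1.03789547,  0.92011967, -0.23455617]), 'moment': array([ 0.00565757,  0.02271498, -0.03221731]), 'width': 0.0856517375754721}
top {'vfov': 55.383496646750594, 'cx': 320.1154087740603, 'cy': 240.253984463627, 'rvec': array([ 2.11735276, -2.16851119,  0.1283862 ]), 'tvec': array([0.03254951, 0.58735299, 1.08988679]), 'shot': 1}
cam [0.43421898 0.00160132 1.15989117]
camera_key_top 0.4 [299.3, 272.7] 93 [0.5095 0.0718 0.033 ]
talk_bar_top 0.53 [335.6, 264.7] 277 [ 0.5271 -0.0182  0.033 ]
latch_key_top 0.53 [366.5, 257.3] 89 [ 0.5436 -0.095   0.033 ]
gate_button_top 0.65 [440.2, 317.6] 80 [ 0.3924 -0.27    0.023 ]
gate_remote 0.82 [445.7, 311.4] 682 [ 0.4069 -0.2861  0.016 ]
door_phone 0.75 [327.0, 247.1] 7060 [0.5705 0.0019 0.04  ]
scene {'vfov': 52.18660324696023, 'cx': 326.3653216302574, 'cy': 237.6216051328478, 'rvec': array([ 1.14434094,  2.58272893, -0.76598065]), 'tvec': array([ 0.39247738, -0.3594153 ,  1.46533408]), 'shot': 2}
cam [1.06186625 0.45949984 1.04485491]
talk_bar_top 0.69 [339.0, 213.9] 233 [ 0.5186 -0.0136  0.033 ]
latch_key_top 0.49 [311.5, 199.3] 76 [ 0.5315 -0.0972  0.033 ]
gate_button_top 0.52 [298.0, 140.1] 36 [ 0.3988 -0.276   0.023 ]
door_phone 0.78 [325.0, 233.8] 6196 [0.5899 0.0039 0.04  ]
```

Run:
```python
import cv2
a=cv2.imread("pics/top.png")[140:380,220:520]; cv2.imwrite("pics/t2.png",cv2.resize(a,None,fx=2.5,fy=2.5,interpolation=2))
a=cv2.imread("pics/scene.png")[90:330,200:480]; cv2.imwrite("pics/s2.png",cv2.resize(a,None,fx=2.5,fy=2.5,interpolation=2))
```

```text
(no output)
```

View pics/t2.png

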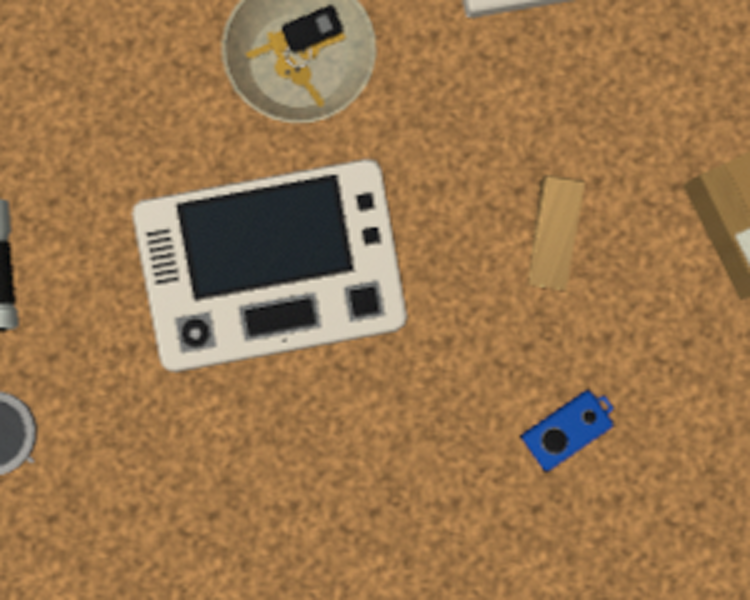

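View pics/s2.png

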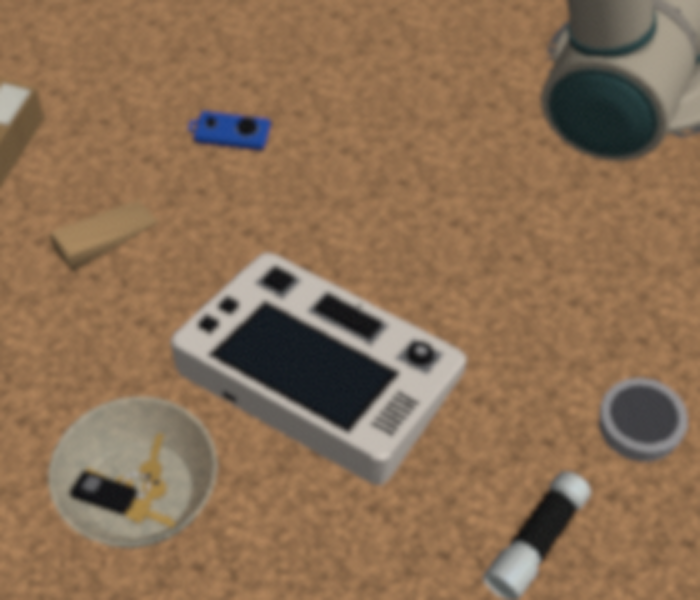

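The top view shows the phone yawed about 11°. The camera key is near px (298,273), the talk bar near (332,267), the latch near (366,260), and the gate button near (441,316) with the small button at its far end. Nothing stands between them. I'll refine these with dark blobs in both views.

Run:
```python
from h import *
from scipy.optimize import least_squares
seeds={"top":dict(cam=(298,273),talk=(332.4,266.8),latch=(365.6,260),vu=(366,220.5),vd=(368.5,234.2),gate=(441.6,316),side=(456,306.8)),
"scene":dict(cam=(368,231.5),talk=(339.4,216.8),latch=(311.3,201.8),vu=(283.5,219.5),vd=(291.5,212),gate=(298.8,140.5),side=(284.3,138.6))}
ims={};C={}
for n in seeds:
    im=ims[n]=get_image(n); C[n]={}
    g=cv2.resize(im["pixels"].max(2),None,fx=4,fy=4,interpolation=cv2.INTER_CUBIC)
    for k,s in seeds[n].items():
        th=75 if k not in("gate","side") else 85
        cs,_=cv2.findContours((g<th).astype(np.uint8),cv2.RETR_EXTERNAL,cv2.CHAIN_APPROX_NONE)
        q=(s[0]*4+1.5,s[1]*4+1.5)
        cs=[c for c in cs if cv2.contourArea(c)>60]
        c=max(cs,key=lambda c:cv2.pointPolygonTest(c,q,True)); m=cv2.moments(c)
        C[n][k]=((m["m10"]/m["m00"]-1.5)/4,(m["m01"]/m["m00"]-1.5)/4)
        print(n,k,np.round(C[n][k],1),s,m["m00"]/16)
def phone(p,keys):
    x,y,a,row=p; L=dict(cam=(0,.085),talk=(0,0),latch=(0,-.085)) 
    out=[]
    R=np.array([[np.cos(a),-np.sin(a)],[np.sin(a),np.cos(a)]])
    sl=np.radians(12)
    for k in keys:
        u,v=L[k]; # x,y = talk centre
        xy=np.array([x,y])+R@np.array([u,v]); out.append([*xy,row])
    return out
ks=["cam","talk","latch"]
for sel in(["top"],["scene"],["top","scene"]):
    f=lambda p:np.concatenate([(proj(ims[n],phone(p,ks))-[C[n][k] for k in ks]).ravel() for n in sel]+[[(p[3]-.034)*(2000 if len(sel)<2 else 300)]])
    r=least_squares(f,[.52,-.01,.2,.034]); print(sel,r.x.round(4),np.round(f(r.x),2)); print(np.round(phone(r.x,ks),4).tolist())
for k in("gate","side","vu","vd"):
    z=.023 if k in("gate","side") else .05
    print(k,[ray(ims[n],C[n][k],z).round(4).tolist() for n in ims])
print(tips_ahead if not callable(tips_ahead) else tips_ahead())
```

```text
top cam [297.7 272.7] (298, 273) 94.5
top talk [331.6 266.4] (332.4, 266.8) 287.625
top latch [365.3 260.1] (365.6, 260) 108.78125
top vu [365.6 220.2] (366, 220.5) 27.96875
top vd [368.  233.8] (368.5, 234.2) 28.6875
top gate [441.4 315.9] (441.6, 316) 72.21875
top side [455.3 306.3] (456, 306.8) 17.8125
scene cam [367.4 232.1] (368, 231.5) 57.40625
scene talk [338.8 216.4] (339.4, 216.8) 203.9375
scene latch [310.8 201.8] (311.3, 201.8) 71.40625
scene vu [282.9 219.2] (283.5, 219.5) 21.03125
scene vd [291.  211.7] (291.5, 212) 19.65625
scene gate [298.3 140. ] (298.8, 140.5) 40.28125
scene side [283.9 138.4] (284.3, 138.6) 8.125
['top'] [ 0.5231 -0.0081  0.1599  0.034 ] [-0.07  0.01 -0.05  0.01  0.11 -0.02 -0.  ]
[[0.5096, 0.0758, 0.034], [0.5231, -0.0081, 0.034], [0.5366, -0.092, 0.034]]
['scene'] [ 0.526  -0.0084  0.1499  0.034 ] [ 0.09 -0.08 -0.19  0.15  0.1  -0.07  0.  ]
[[0.5133, 0.0756, 0.034], [0.526, -0.0084, 0.034], [0.5387, -0.0925, 0.034]]
['top', 'scene'] [ 0.5241 -0.0087  0.1558  0.0324] [ 0.18 -0.51  0.17 -0.36  0.3  -0.24  0.57 -0.4   0.23  0.    0.45 -0.06
 -0.49]
[[0.5109, 0.0753, 0.0324], [0.5241, -0.0087, 0.0324], [0.5373, -0.0927, 0.0324]]
gate [[0.3965, -0.2733, 0.023], [0.3979, -0.2756, 0.023]]
side [[0.419, -0.3085, 0.023], [0.4209, -0.3106, 0.023]]
vu [[0.6337, -0.0947, 0.05], [0.6324, -0.0985, 0.05]]
vd [[0.5997, -0.0993, 0.05], [0.6029, -0.0995, 0.05]]
0.011
```

Call:
play_rows(
  series=[
    {"fingers":1,"dx":14,"dy":30,"dz":0,"turn":-0.013},
    {"fingers":1,"dx":14,"dy":30,"dz":0,"turn":-0.013},
    {"fingers":1,"dx":14,"dy":30,"dz":0,"turn":-0.013},
    {"fingers":1,"dx":14,"dy":30,"dz":0,"turn":-0.013},
    {"fingers":1,"dx":14,"dy":30,"dz":0,"turn":-0.013},
    {"fingers":1,"dx":14,"dy":30,"dz":0,"turn":-0.013},
    {"fingers":1,"dx":14,"dy":30,"dz":0,"turn":-0.013},
    {"fingers":1,"dx":14,"dy":30,"dz":0,"turn":-0.013},
    {"fingers":1,"dx":14,"dy":30,"dz":0,"turn":-0.013},
    {"fingers":1,"dx":14,"dy":30,"dz":0,"turn":-0.013},
    {"fingers":1,"dx":14,"dy":30,"dz":0,"turn":-0.013},
    {"fingers":1,"dx":14,"dy":30,"dz":0,"turn":-0.013},
    {"fingers":1,"dx":14,"dy":30,"dz":0,"turn":-0.013},
    {"fingers":1,"dx":14,"dy":30,"dz":0,"turn":-0.013},
    {"fingers":1,"dx":14,"dy":30,"dz":0,"turn":-0.013},
    {"fingers":1,"dx":14,"dy":30,"dz":0,"turn":-0.013},
    {"fingers":1,"dx":14,"dy":30,"dz":0,"turn":-0.013},
    {"fingers":1,"dx":14,"dy":30,"dz":0,"turn":-0.013},
    {"fingers":1,"dx":14,"dy":30,"dz":0,"turn":-0.013},
    {"fingers":1,"dx":14,"dy":30,"dz":0,"turn":-0.013},
  ],
  squeeze=20,
)

```text
clock: 2.57
position: [0.5147, 0.0947, 0.2448]
ee_rot: [0.001, 0.75, -0.662, 0.006]
contact_force: [0.8, -0.8, 0.7]
width: -0.0
```

Call:
play_rows(
  series=[
    {"fingers":1,"dx":-3,"dy":-9,"dz":-10},
    {"fingers":1,"dx":-3,"dy":-9,"dz":-30},
    {"fingers":1,"dz":-30},
    {"fingers":1,"dz":-30},
    {"fingers":1,"dz":-30},
    {"fingers":1,"dz":-25},
    {"fingers":1,"dz":-10},
    {"fingers":1},
    {"fingers":1},
  ],
)

```text
invalid input at $.series[0]: expected keys fingers, dx, dy, dz, turn
```

Run:
```python
from h import *
print(get_state()["position"],get_state()["contact_force"],tips_ahead if not callable(tips_ahead) else tips_ahead())
for n,roi in(("top",(240,200,420,320)),("scene",(280,130,440,270))):
    im=get_image(n); save(im,n+"_b.png",roi,4)
```

```text
[0.51472575 0.09472109 0.24484988] [ 0.80136306 -0.78577656  0.71915045] 0.011
```

View pics/scene_b.png

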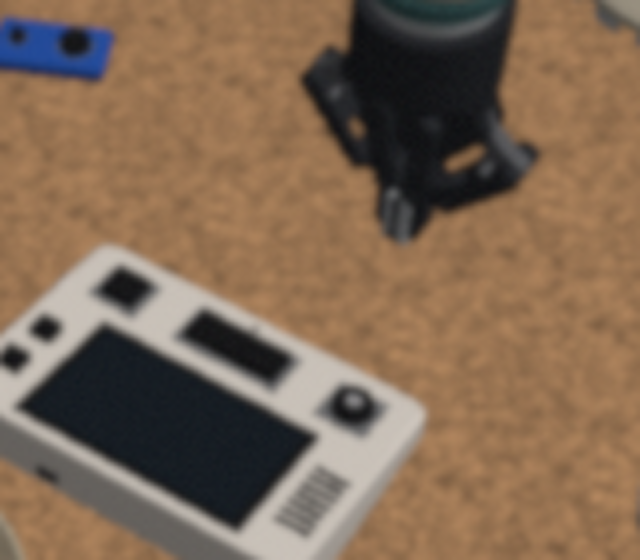

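The move was refused because every row needs all five keys. The picture shows the shut gripper high above the camera key, with its tip at crop (400,235), and everything undisturbed.

Call:
play_rows(
  series=[
    {"fingers":1,"dx":-3,"dy":-9,"dz":-10,"turn":0.016},
    {"fingers":1,"dx":-3,"dy":-9,"dz":-30,"turn":0.016},
    {"fingers":1,"dx":0,"dy":0,"dz":-30,"turn":0},
    {"fingers":1,"dx":0,"dy":0,"dz":-30,"turn":0},
    {"fingers":1,"dx":0,"dy":0,"dz":-30,"turn":0},
    {"fingers":1,"dx":0,"dy":0,"dz":-25,"turn":0},
    {"fingers":1,"dx":0,"dy":0,"dz":-10,"turn":0},
    {"fingers":1,"dx":0,"dy":0,"dz":0,"turn":0},
    {"fingers":1,"dx":0,"dy":0,"dz":0,"turn":0},
  ],
)

```text
clock: 3.42
position: [0.5095, 0.0765, 0.076]
ee_rot: [-0.001, 0.764, -0.645, 0.009]
contact_force: [-0.0, -0.4, 0.4]
width: -0.0001
```

Run:
```python
from h import *
print(get_state()["position"],get_state()["contact_force"])
a=get_image("top"); b=get_image("scene"); p=a["pixels"][200:320,240:420]; q=b["pixels"][170:290,280:460]
cv2.imwrite("pics/both.png",cv2.resize(np.hstack([p,q])[:,:,::-1],(800,267),interpolation=2))
```

```text
[0.50948295 0.07647761 0.07602595] [-0.02211954 -0.37513056  0.35439843]
```

View pics/both.png

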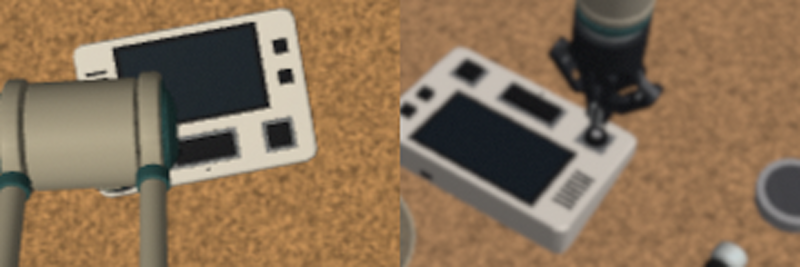

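The fingertips are right over the round key in the scene view (about (597,130)). Descending to just above contact.

Call:
play_rows(
  series=[
    {"fingers":1,"dx":0,"dy":-0.5,"dz":-12,"turn":0},
    {"fingers":1,"dx":0,"dy":0,"dz":-10,"turn":0},
    {"fingers":1,"dx":0,"dy":0,"dz":-4,"turn":0},
    {"fingers":1,"dx":0,"dy":0,"dz":0,"turn":0},
  ],
)

```text
clock: 3.85
position: [0.5147, 0.0758, 0.055]
ee_rot: [-0.006, 0.764, -0.645, 0.014]
contact_force: [-0.0, -0.2, -0.4]
width: -0.0001
```

Call:
play_rows(
  series=[
    {"fingers":1,"dx":0,"dy":0,"dz":-2,"turn":0},
    {"fingers":1,"dx":0,"dy":0,"dz":-1,"turn":0},
  ],
)

```text
clock: 4.02
position: [0.5156, 0.0759, 0.0529]
ee_rot: [-0.007, 0.764, -0.645, 0.015]
contact_force: [0.0, -0.6, -0.8]
width: 0.0
```

Call:
play_rows(
  series=[
    {"fingers":1,"dx":-5,"dy":-0.5,"dz":0,"turn":0},
    {"fingers":1,"dx":-2,"dy":0,"dz":-1,"turn":0},
  ],
)

```text
clock: 4.18
position: [0.5092, 0.0754, 0.0525]
ee_rot: [-0.007, 0.764, -0.645, 0.016]
contact_force: [-1.3, -0.4, -0.1]
width: 0.0002
```

Run:
```python
from h import *
s=get_state(); print(s["position"],s["contact_force"],s["qpos"],s["ee_rot"])
```

```text
[0.50918568 0.07543149 0.05248522] [-1.32542949 -0.3902844  -0.06214222] [ 0.01885322  0.35641015  1.92748211 -0.013801    0.82428952  1.42924052] [-0.00721252  0.76434374 -0.64457208  0.01592048]
```

Call:
play_rows(
  series=[
    {"fingers":1,"dx":-0.5,"dy":0,"dz":-2,"turn":0},
    {"fingers":1,"dx":-0.5,"dy":0,"dz":-2,"turn":0},
    {"fingers":1,"dx":-0.5,"dy":0,"dz":-1,"turn":0},
  ],
)

```text
clock: 4.43
position: [0.507, 0.0755, 0.0477]
ee_rot: [-0.008, 0.764, -0.644, 0.016]
contact_force: [1.1, 0.9, 1.4]
width: 0.0003
```

Call:
play_rows(
  series=[
    {"fingers":1,"dx":1,"dy":0,"dz":-1.5,"turn":0},
    {"fingers":1,"dx":0.5,"dy":0,"dz":-1.5,"turn":0},
  ],
)

```text
clock: 4.6
position: [0.5078, 0.0756, 0.0447]
ee_rot: [-0.007, 0.764, -0.644, 0.016]
contact_force: [-0.9, 0.6, 5.3]
width: 0.0001
```

Call:
play_rows(
  series=[
    {"fingers":1,"dx":0,"dy":0,"dz":-1.5,"turn":0},
  ],
)

```text
clock: 4.68
position: [0.508, 0.0756, 0.0435]
ee_rot: [-0.007, 0.764, -0.645, 0.016]
contact_force: [-0.8, 0.2, 5.2]
width: 0.0
```

Call:
play_rows(
  series=[
    {"fingers":1,"dx":0,"dy":0,"dz":-1,"turn":0},
    {"fingers":1,"dx":0,"dy":0,"dz":-0.5,"turn":0},
  ],
)

```text
clock: 4.85
position: [0.5083, 0.0757, 0.0424]
ee_rot: [-0.007, 0.764, -0.644, 0.016]
contact_force: [-2.8, -0.1, 6.2]
width: 0.0003
```

Call:
play_rows(
  series=[
    {"fingers":1,"dx":0,"dy":0,"dz":5,"turn":0},
    {"fingers":1,"dx":0,"dy":0,"dz":20,"turn":0},
    {"fingers":1,"dx":0,"dy":0,"dz":10,"turn":0},
    {"fingers":1,"dx":3,"dy":-20,"dz":0,"turn":0},
    {"fingers":1,"dx":4,"dy":-20,"dz":0,"turn":0},
    {"fingers":1,"dx":4,"dy":-20,"dz":0,"turn":0},
    {"fingers":1,"dx":3,"dy":-20,"dz":0,"turn":0},
    {"fingers":1,"dx":0,"dy":0,"dz":0,"turn":0},
  ],
)

```text
clock: 5.52
position: [0.5244, -0.0064, 0.0797]
ee_rot: [-0.008, 0.766, -0.643, 0.018]
contact_force: [-0.4, 0.6, 0.4]
width: -0.0001
```

Call:
play_rows(
  series=[
    {"fingers":1,"dx":-1,"dy":-2,"dz":-8,"turn":0},
    {"fingers":1,"dx":-1,"dy":0,"dz":-8,"turn":0},
    {"fingers":1,"dx":-1,"dy":0,"dz":-6,"turn":0},
    {"fingers":1,"dx":-1,"dy":0,"dz":-4,"turn":0},
    {"fingers":1,"dx":-0.5,"dy":0,"dz":0,"turn":0},
  ],
)

```text
clock: 5.93
position: [0.5187, -0.0071, 0.0503]
ee_rot: [-0.008, 0.765, -0.643, 0.017]
contact_force: [-0.3, -0.2, 0.0]
width: -0.0001
```

Call:
play_rows(
  series=[
    {"fingers":1,"dx":3,"dy":-1,"dz":-1,"turn":0},
    {"fingers":1,"dx":0.5,"dy":0,"dz":-2,"turn":0},
    {"fingers":1,"dx":0,"dy":0,"dz":-1.5,"turn":0},
  ],
)

```text
clock: 6.18
position: [0.5218, -0.0071, 0.0451]
ee_rot: [-0.008, 0.766, -0.642, 0.016]
contact_force: [-0.9, -0.9, 3.7]
width: -0.0
```

Call:
play_rows(
  series=[
    {"fingers":1,"dx":0,"dy":0,"dz":-1.5,"turn":0},
    {"fingers":1,"dx":0,"dy":0,"dz":-1,"turn":0},
  ],
)

```text
clock: 6.35
position: [0.5222, -0.007, 0.0433]
ee_rot: [-0.008, 0.767, -0.642, 0.017]
contact_force: [-1.7, -0.5, 6.1]
width: 0.0001
```

Call:
play_rows(
  series=[
    {"fingers":1,"dx":0,"dy":0,"dz":-1,"turn":0},
  ],
)

```text
clock: 6.43
position: [0.5222, -0.007, 0.0428]
ee_rot: [-0.008, 0.767, -0.642, 0.017]
contact_force: [-1.9, -0.7, 6.2]
width: 0.0
```

Call:
play_rows(
  series=[
    {"fingers":1,"dx":0,"dy":0,"dz":5,"turn":0},
    {"fingers":1,"dx":0,"dy":0,"dz":25,"turn":0},
    {"fingers":1,"dx":0,"dy":0,"dz":25,"turn":0},
    {"fingers":1,"dx":-12,"dy":-26,"dz":0,"turn":0},
    {"fingers":1,"dx":-12,"dy":-26,"dz":0,"turn":0},
    {"fingers":1,"dx":-12,"dy":-26,"dz":0,"turn":0},
    {"fingers":1,"dx":-12,"dy":-26,"dz":0,"turn":0},
    {"fingers":1,"dx":-12,"dy":-26,"dz":0,"turn":0},
    {"fingers":1,"dx":-12,"dy":-26,"dz":0,"turn":0},
    {"fingers":1,"dx":-12,"dy":-26,"dz":0,"turn":0},
    {"fingers":1,"dx":-12,"dy":-26,"dz":0,"turn":0},
    {"fingers":1,"dx":-12,"dy":-26,"dz":0,"turn":0},
    {"fingers":1,"dx":-12,"dy":-26,"dz":0,"turn":0},
    {"fingers":1,"dx":0,"dy":0,"dz":0,"turn":0},
  ],
)

```text
clock: 7.6
position: [0.4012, -0.2754, 0.1049]
ee_rot: [-0.012, 0.768, -0.64, 0.023]
contact_force: [0.4, -0.6, -0.7]
width: -0.0002
```

Call:
play_rows(
  series=[
    {"fingers":1,"dx":-2,"dy":1,"dz":-15,"turn":0},
    {"fingers":1,"dx":-2,"dy":0,"dz":-15,"turn":0},
    {"fingers":1,"dx":-1,"dy":0,"dz":-12,"turn":0},
    {"fingers":1,"dx":-1,"dy":0,"dz":-8,"turn":0},
    {"fingers":1,"dx":0,"dy":0,"dz":-3,"turn":0},
    {"fingers":1,"dx":0,"dy":0,"dz":0,"turn":0},
  ],
)

```text
clock: 8.1
position: [0.3964, -0.2764, 0.0518]
ee_rot: [-0.013, 0.766, -0.642, 0.026]
contact_force: [-0.0, 0.9, 0.1]
width: -0.0001
```

Run:
```python
from h import *
s=get_state(); print(s["position"],s["contact_force"])
b=get_image("scene"); save(b,"gate.png",(240,90,380,190),5)
print(proj(b,[[.397,-.2745,.023],s["position"]-[0,0,.011]]))
```

```text
[ 0.39635875 -0.27641989  0.05181903] [-0.0213144   0.86916525  0.07135998]
[[298.83172302 140.01438732]
 [298.11171037 135.07806058]]
```

View pics/gate.png

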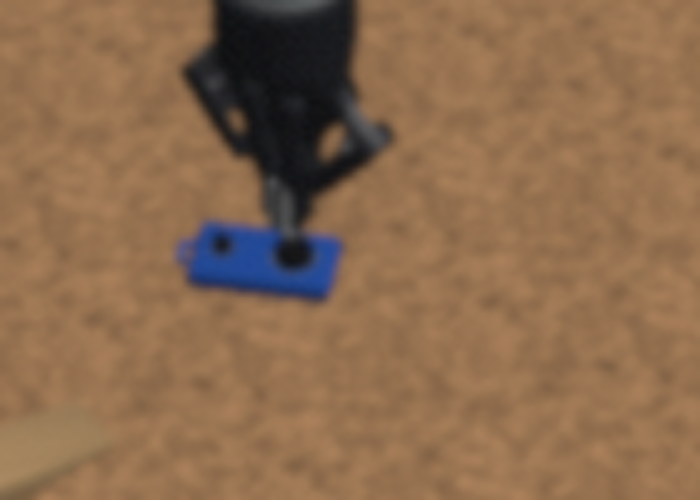

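The fingertips (crop (288,230)) stand just above the large button (293,252), well clear of the small one (222,243). Continuing down gently.

Call:
play_rows(
  series=[
    {"fingers":1,"dx":0,"dy":2,"dz":-5,"turn":0},
    {"fingers":1,"dx":0,"dy":0.5,"dz":-4,"turn":0},
    {"fingers":1,"dx":0,"dy":0,"dz":-3,"turn":0},
    {"fingers":1,"dx":0,"dy":0,"dz":-1,"turn":0},
  ],
)

```text
clock: 8.48
position: [0.3984, -0.2742, 0.04]
ee_rot: [-0.013, 0.766, -0.642, 0.029]
contact_force: [-0.0, 1.0, 0.2]
width: -0.0003
```

Call:
play_rows(
  series=[
    {"fingers":1,"dx":0,"dy":0,"dz":-1.5,"turn":0},
    {"fingers":1,"dx":0,"dy":0,"dz":-1,"turn":0},
  ],
)

```text
clock: 8.65
position: [0.3987, -0.2742, 0.0374]
ee_rot: [-0.013, 0.766, -0.642, 0.029]
contact_force: [-0.4, 0.3, 0.5]
width: 0.0002
```

Call:
play_rows(
  series=[
    {"fingers":1,"dx":-1.5,"dy":0,"dz":-1.5,"turn":0},
    {"fingers":1,"dx":0,"dy":0,"dz":-1.5,"turn":0},
  ],
)

```text
clock: 8.82
position: [0.3973, -0.2744, 0.0343]
ee_rot: [-0.013, 0.766, -0.642, 0.03]
contact_force: [-0.1, 0.7, 1.5]
width: -0.0001
```

Call:
play_rows(
  series=[
    {"fingers":1,"dx":0,"dy":0,"dz":-1.5,"turn":0},
    {"fingers":1,"dx":0,"dy":0,"dz":-1,"turn":0},
  ],
)

```text
clock: 8.98
position: [0.3972, -0.2743, 0.0319]
ee_rot: [-0.013, 0.766, -0.642, 0.03]
contact_force: [-0.9, -0.2, 3.7]
width: -0.0001
```

Call:
play_rows(
  series=[
    {"fingers":1,"dx":0,"dy":0,"dz":-1,"turn":0},
    {"fingers":1,"dx":0,"dy":0,"dz":-1,"turn":0},
  ],
)

```text
clock: 9.15
position: [0.3973, -0.2743, 0.0304]
ee_rot: [-0.013, 0.766, -0.642, 0.03]
contact_force: [-0.0, 1.1, 5.2]
width: -0.0
```

Call:
play_rows(
  series=[
    {"fingers":1,"dx":0,"dy":0,"dz":-1,"turn":0},
  ],
)

```text
clock: 9.23
position: [0.3972, -0.2743, 0.0297]
ee_rot: [-0.013, 0.766, -0.642, 0.03]
contact_force: [-2.0, 1.5, 6.4]
width: 0.0001
```

Call:
play_rows(
  series=[
    {"fingers":1,"dx":0,"dy":0,"dz":4,"turn":0},
    {"fingers":1,"dx":0,"dy":0,"dz":15,"turn":0},
    {"fingers":1,"dx":0,"dy":0,"dz":28,"turn":0},
    {"fingers":1,"dx":0,"dy":0,"dz":28,"turn":0},
    {"fingers":1,"dx":12,"dy":26,"dz":0,"turn":0},
    {"fingers":1,"dx":12,"dy":26,"dz":0,"turn":0},
    {"fingers":1,"dx":12,"dy":26,"dz":0,"turn":0},
    {"fingers":1,"dx":12,"dy":26,"dz":0,"turn":0},
    {"fingers":1,"dx":12,"dy":26,"dz":0,"turn":0},
    {"fingers":1,"dx":12,"dy":26,"dz":0,"turn":0},
    {"fingers":1,"dx":12,"dy":26,"dz":0,"turn":0},
    {"fingers":1,"dx":12,"dy":26,"dz":0,"turn":0},
    {"fingers":1,"dx":12,"dy":26,"dz":0,"turn":0},
    {"fingers":1,"dx":12,"dy":26,"dz":0,"turn":0},
    {"fingers":1,"dx":0,"dy":0,"dz":0,"turn":0},
  ],
)

```text
clock: 10.48
position: [0.5239, -0.0065, 0.1101]
ee_rot: [-0.014, 0.763, -0.645, 0.035]
contact_force: [0.7, 0.4, -0.7]
width: 0.0003
```

Call:
play_rows(
  series=[
    {"fingers":1,"dx":-1,"dy":-1,"dz":-15,"turn":0},
    {"fingers":1,"dx":-2,"dy":0,"dz":-15,"turn":0},
    {"fingers":1,"dx":-1,"dy":0,"dz":-12,"turn":0},
    {"fingers":1,"dx":-1,"dy":0,"dz":-8,"turn":0},
    {"fingers":1,"dx":-1,"dy":0,"dz":-4,"turn":0},
    {"fingers":1,"dx":0,"dy":0,"dz":0,"turn":0},
  ],
)

```text
clock: 10.98
position: [0.5189, -0.0062, 0.0544]
ee_rot: [-0.015, 0.765, -0.642, 0.037]
contact_force: [-0.1, -0.7, -0.4]
width: 0.0003
```

Call:
play_rows(
  series=[
    {"fingers":1,"dx":2,"dy":-1.5,"dz":-3,"turn":0},
    {"fingers":1,"dx":0,"dy":0,"dz":-3,"turn":0},
    {"fingers":1,"dx":0,"dy":0,"dz":-2,"turn":0},
    {"fingers":1,"dx":0,"dy":0,"dz":-1,"turn":0},
  ],
)

```text
clock: 11.32
position: [0.5222, -0.0087, 0.0463]
ee_rot: [-0.015, 0.765, -0.643, 0.038]
contact_force: [-1.8, 1.7, 3.6]
width: -0.0002
```

Call:
play_rows(
  series=[
    {"fingers":1,"dx":0,"dy":0,"dz":-1.5,"turn":0},
    {"fingers":1,"dx":0,"dy":0,"dz":-1,"turn":0},
  ],
)

```text
clock: 11.48
position: [0.5225, -0.0086, 0.0446]
ee_rot: [-0.016, 0.765, -0.643, 0.038]
contact_force: [-2.5, 0.9, 4.8]
width: -0.0001
```

Call:
play_rows(
  series=[
    {"fingers":1,"dx":0,"dy":0,"dz":-1,"turn":0},
    {"fingers":1,"dx":0,"dy":0,"dz":-1,"turn":0},
  ],
)

```text
clock: 11.65
position: [0.5227, -0.0086, 0.0433]
ee_rot: [-0.016, 0.765, -0.643, 0.039]
contact_force: [-1.2, 1.5, 5.4]
width: 0.0003
```

Call:
play_rows(
  series=[
    {"fingers":1,"dx":0,"dy":0,"dz":-0.5,"turn":0},
  ],
)

```text
clock: 11.73
position: [0.5228, -0.0086, 0.0432]
ee_rot: [-0.016, 0.765, -0.643, 0.039]
contact_force: [-2.6, 1.8, 4.7]
width: -0.0001
```

Call:
play_rows(
  series=[
    {"fingers":1,"dx":0,"dy":0,"dz":-1.5,"turn":0},
    {"fingers":1,"dx":0,"dy":0,"dz":-1.5,"turn":0},
  ],
)

```text
clock: 11.9
position: [0.5232, -0.0085, 0.0414]
ee_rot: [-0.017, 0.765, -0.643, 0.04]
contact_force: [-5.1, 0.6, 17.1]
width: 0.0001
```

Bottomed on the stop at about 18 N, under the 30 N limit. Lifting away now.

Call:
play_rows(
  series=[
    {"fingers":1,"dx":0,"dy":0,"dz":4,"turn":0},
    {"fingers":1,"dx":0,"dy":0,"dz":15,"turn":0},
    {"fingers":1,"dx":0,"dy":0,"dz":28,"turn":0},
    {"fingers":1,"dx":-10,"dy":0,"dz":28,"turn":0},
    {"fingers":1,"dx":-25,"dy":0,"dz":28,"turn":0},
    {"fingers":1,"dx":-30,"dy":0,"dz":20,"turn":0},
    {"fingers":1,"dx":-30,"dy":0,"dz":0,"turn":0},
    {"fingers":1,"dx":-30,"dy":0,"dz":0,"turn":0},
    {"fingers":1,"dx":0,"dy":0,"dz":0,"turn":0},
    {"fingers":1,"dx":0,"dy":0,"dz":0,"turn":0},
  ],
)

```text
clock: 12.73
position: [0.3958, -0.0106, 0.169]
ee_rot: [-0.017, 0.765, -0.642, 0.044]
contact_force: [0.6, 0.2, 0.1]
width: -0.0002
```

Run:
```python
from h import *
s=get_state(); print(s["position"],s["contact_force"])
b=get_image("scene"); save(b,"end.png",(190,90,490,330),2.6)
o=cv2.imread("pics/scene.png")[:,:,::-1]; d=cv2.absdiff(o,np.ascontiguousarray(b["pixels"])).max(2)
for n,(x0,y0,x1,y1) in dict(remote=(275,130,312,155),keys=(300,190,380,245),rest=(190,200,490,330)).items(): print(n,d[y0:y1,x0:x1].max(),d[y0:y1,x0:x1].mean())
```

```text
[ 0.39582948 -0.01057763  0.16898001] [0.63956753 0.24454135 0.06010098]
remote 5 3.0497297297297297
keys 7 3.0695454545454544
rest 7 3.3152564102564104
```

View pics/end.png

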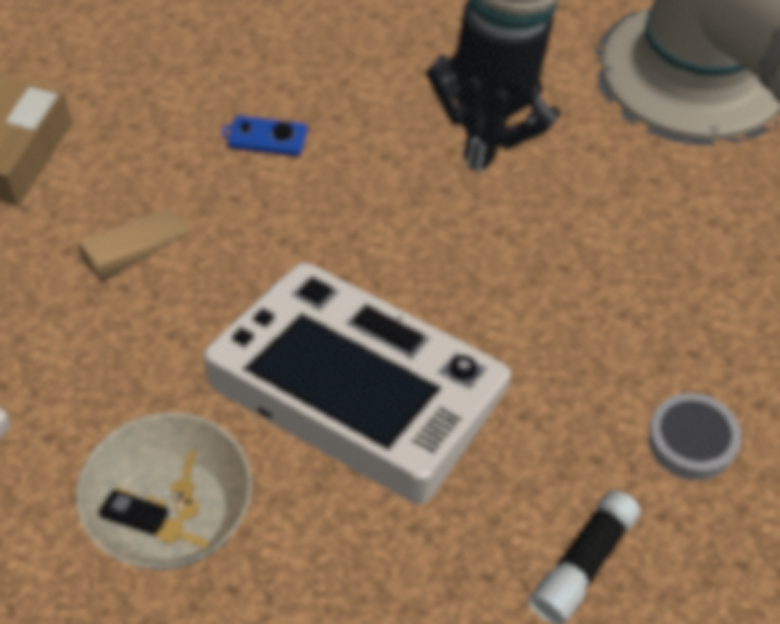

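The gripper hangs free (tip at (478,160)). The remote, keys and other objects match the first picture to within noise (differences ≤ 7 grey levels).

```bash
python3 -c "
from rig import sign_off; print(sign_off())"
```

```text
the job is handed in; nothing more can be done
None
```

I pressed the camera key, the talk bar, the gate button and the talk bar again, in that order, with the shut fingertips. I lifted clear after each press and then handed the job in; it finished at about 13 s of the 48 s allowed.

- **Forces:** The upward force at the fingertips peaked at about 6.2 N on the camera key, 6.2 N on the talk bar and 6.4 N on the gate button. All are above the 4 N at which a key registers.
- **Harder last press:** The final talk-bar press read only about 5 N, so I pushed further to be sure. The bar then reached its rubber stop at about 18 N, which is more than a key needs but under the 30 N limit.
- **Final picture:** The phone keys, the remote and the other things in the scene view match the first picture within noise. The gripper hangs free and touches nothing.
- **Not confirmed:** The joint values cannot be read, so I judged that each key registered from force and travel only. The dispenser is outside the area I compared, and the parcel I checked only by eye.
- **Disagreements:** The two cameras differed by about 3 mm on the key positions, so I aimed between them. The tool also tilted by about 4° over the moves, with no visible effect.

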